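# Wedge the bowl board level

### The job

The board carrying the mended bowl droops on its hinge. Draw the yellow wedge out of its plywood rack by the thin end, set it down flat on the bench in front of the board and let go; then take it again by its thick end and push it, thin end first, square to the steel edge bar and under about the middle of it, until the board sits level on the wedge, and leave it there. Keep the bowl where it stands on the board without touching it, and leave the gauze box, tape roll and red jar where they stand.

Things in the scene. Friction and masses are not known exactly. Their poses are not given: they have to be found in the camera images.
- tilt_board: Pale wooden board 238 x 190 x 12 mm carrying a bowl; it swings freely on a hinge on a low fixed grey block. Origin: middle of the hinge axis. x runs along the board from its free edge (x = -240 mm) to the hinge, y along the hinge, z up out of the board, vertical when level. The free edge droops 4.6 degrees at the start and can rise 4 degrees above level. Board top: 8 mm above the axis.
- board_edge (a point): Middle of the underside of the round steel bar (14 mm thick, 190 mm long) that forms the free edge of the board; axes as the board's. 9 to 15 mm above the bench at the start, 28 to 34 mm when level. It bears down with 3 to 5 N. The wedge goes under it along the board's x; the space under the board is empty bench.
- wedge: Yellow wedge, loose, 0.12 to 0.21 kg, 200 mm long (x), 40 mm wide (y, parallel sides), flat underside. Thickness grows evenly from 4 mm at the nose (x = +100 mm) to 50 mm at the tail (x = -100 mm). Origin: centre of the underside; z up. Starts flat on the bench, nose out, rear 94 to 102 mm inside the rack. Friction keeps it where it is pushed.
- wedge_nose (a point): Middle of the thin end of the wedge, at its underside; axes as the wedge's.
- wedge_tail (a point): Middle of the thick end of the wedge, at its underside.
- rack_mouth (a point): Middle of the mouth of the plywood rack, at bench level; x points out of the mouth. The rack is a fixed sleeve without a floor, 112 mm long, 64 mm wide and 66 mm high outside, 48 mm wide and 58 mm high inside, closed at the back: the wedge comes out only along x.
- mended_bowl: Dark bowl with pale mended cracks, standing loose on the board, 0.42 kg, 205 mm wide, 66 mm high; its rim ends about 38 mm short of the edge bar. Origin: centre of its underside. Not to be touched.
- gauze_box: Bystander: cream carton 68 x 105 x 53 mm beside the rack, loose; origin centre of underside.
- tape_roll: Bystander: roll of masking tape, 104 mm wide, 25 mm high, lying beside the rack, loose; origin centre of underside.
- red_jar: Bystander: small dark red jar with red lid, 42 mm wide, 48 mm high, loose, standing near the far edge of the bench; origin centre of underside.
Mind the look-alikes: they are no part of the job. Leave any orange look-alike of the part that bears rack_mouth alone.

How it is judged:
By the outcome, as a careful person would: the job done as asked, in the order asked, and still so for the second after the job is handed in, with the robot touching nothing.
It also fails if it takes over 53 s, if anything falls off the work surface, if the arm or the gripper's body presses on something with over 40 N, if the wrist force passes 120 N, or if a joint passes its speed limit or range.

### The arm

A 7-joint arm with a two-finger parallel gripper is mounted at the origin on the work surface; the furniture and walls round the work are solid. World frame = base frame: x ahead of the robot, y to its left, z up, the work surface at z = 0. Lengths are in m, angles in rad, forces in N, time in s.
With the tool pointing down it reaches from about 0.4 to 0.85 m from the base axis. Payload 10.4 kg.
Tool frame: the origin (TCP) lies midway between the tips of the shut fingers; the grasp point (between the pads) lies 19 mm behind it; z points along the fingers, y is the line along which they close (so a half turn about z gives the same grasp; the last joint's range is limited). The gripper opens to 87 mm and grips with 3 to 60 N. Pads are 19 mm wide; open, the fingers measure 117 mm over their backs; the gripper's body (75 mm by 190 mm) begins 51 mm behind the grasp point.
Start: joints at [1.077, 0.332, -0.065, 1.46, 0.022, 1.35, -0.088], TCP at [0.284, -0.557, 0.223] pointing down, gripper open.
Joint ranges: [-2.6, 2.6], [-0.5, 2.12], [-1.47, 1.34], [0.16, 2.42], [-1.27, 4.41], [0.06, 2.06], [-2.6, 2.6]. Speed limits (rad/s): [2.22, 2.22, 2.79, 2.79, 3.14, 3.14, 3.14].

### API

Orientations are given as a unit quaternion [x, y, z, w].
In Python, from bench import r gives the robot as it stands.
- The arm moves only by the tool arm_command, never from a script. Its argument "moves" is one flat list of numbers, 4 for each row, row after row: the shift along the tool's x, y, z in cm, then the turn about the tool's z in degrees. A call has 1 to 12 rows; each row shifts and turns the commanded pose from where the row before left it, along the tool's axes as they then stand; what a row does not reach is not made up. A row lasts 1/12 s, in which the tool goes at most 41.7 mm and 7.16 degrees, less where a joint would pass 70% of its speed; a pose out of reach is approached as far as the arm can. A call with a gripper value outside its range is refused whole. "fingers" is the opening in per cent of the stroke, from 0 (shut) to 100 (fully open), set as the call begins (left out, the last holds). The fingers move at their own pace and stop on an object; "squeeze" is the grip in N (left out, the last holds). Time passes only in rows, so rows that do not move let the fingers close. It gives the time, the measured TCP pose, the force, the opening and the grip force at its end, in the units of the state.
- r.read_state(): the state, without advancing time (a new reading comes with each control period).
- r.camera(name): name is "scene" or "top" or "wrist"; returns the picture (480x640x3 uint8, red, green, blue); there is no depth.
- r.camera_info(name): a dict with "fx", "fy", "cx", "cy" (pixels), "origin" and "attitude" of the camera in the world. Camera axes: x right, y up, looking along -z (the intrinsics and any distortion apply to the point x, -y, -z); pixel columns grow to the right and rows downward; lengths in m; the calibration is good to about 2 mm. The wrist camera is an equidistant fisheye: a pixel r from the principal point sees the ray r / f radians off the axis. A picture is of the moment at which its call begins: read the wrist's pose just before it. camera_info takes no time and is no camera call; for the wrist camera it gives the pose at the moment of the call.
- r.close_job(): hands the job in; it is judged then, once.
The state is a dict: "time": time; "joint_positions": joint angles; "joint_vel": joint speeds; "joint_torque": joint torques, N m; "ee_pos": TCP position; "eef_rot": TCP orientation; "ft_force": force on the tool from outside, world axes, zero at the start; "torque": the same for the moment, N m; "width": finger opening in m; "grip_force": force on a finger pad.
Only numpy, scipy, OpenCV 4.12 (cv2) and the standard library are available. Lean on these libraries where they do the work, as an engineer would, in place of code of your own. Each camera call takes 0.05 s, during which the arm holds its last target. There are 200 camera calls.

## Working session

There is one attempt and no reset: what is moved stays moved. The work goes in short steps, Python scripts to look and compute and a tool call to move; the robot and the scene stay as the last step left them, time stands still between calls to the robot, and variables do not carry over. Pictures are saved under pics/ and viewed, at most 12 in all, crops included, and the job is handed in when it is done.

Besides the shell and the picture viewer there is one more tool, called as a command line: name --argument value ..., lists and objects as JSON in quotes. arm_command: Moves the arm, as the interface text tells. Its arguments: {"type":"object","properties":{"moves":{"type":"array"},"fingers":{"type":"number"},"squeeze":{"type":"number"}},"required":["moves"]}

```bash
mkdir -p pics; ls; python3 - <<'E'
from bench import r
import cv2,numpy as np
for n in("scene","top"):
    im=r.camera(n); cv2.imwrite(f"pics/{n}0.png",im[:,:,::-1]); print(n,r.camera_info(n))
s=r.read_state(); print(s["time"],s["ee_pos"],s["eef_rot"],s["ft_force"],s["width"])
E
```

```text
pics
scene {'fx': 524.3639487396614, 'fy': 524.3639487396614, 'cx': 313.73454721158146, 'cy': 239.16940368448482, 'origin': array([-0.05800719,  0.75870191,  0.90115623]), 'attitude': array([-0.1186507 ,  0.40140606,  0.87251037, -0.25203343])}
top {'fx': 459.1838955035255, 'fy': 459.1838955035255, 'cx': 317.76618781733777, 'cy': 236.5782770047839, 'origin': array([ 0.33030849, -0.02311402,  1.09136537]), 'attitude': array([ 0.03009853, -0.05425421, -0.69870258,  0.71271682])}
0.1 [ 0.28335583 -0.5566958   0.22183411] [ 9.72417080e-01  2.33248004e-01 -1.64389045e-04 -6.04095294e-04] [ 0.06680412 -1.41040707  0.36853273] 0.08707011294091807
```

View pics/top0.png

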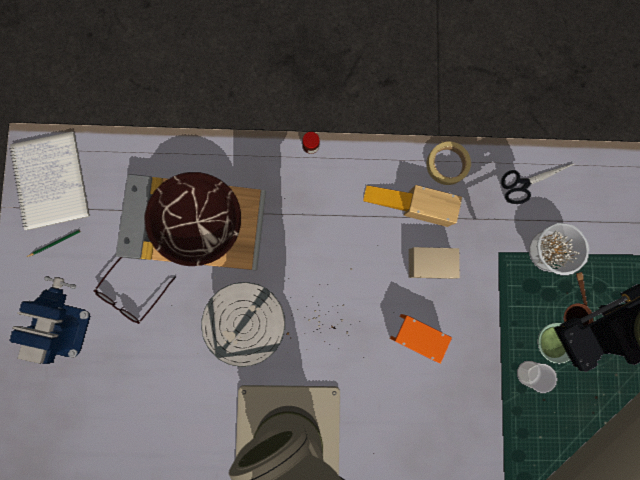

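View pics/scene0.png

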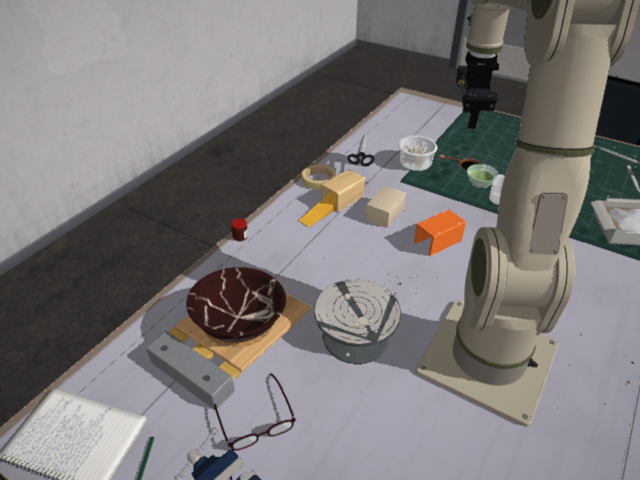

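Candidates: for the wedge, the yellow strip at top (387,197), or the yellow hinge strips at (148,190) and (148,250), which belong to the board. For the rack, the plywood sleeve at (433,205), the orange look-alike at (422,338), or the cream gauze box at (436,263). I choose the yellow strip in the plywood sleeve and will check it in a close crop.

```bash
cat > h.py <<'E'
import numpy as np,cv2
from scipy.spatial.transform import Rotation as R
from bench import r
def ray(n,u,v):
    c=r.camera_info(n); d=np.array([(u-c["cx"])/c["fx"],-(v-c["cy"])/c["fy"],-1.])
    if n=="wrist":
        a=d[:2]; t=np.linalg.norm(a); d=np.r_[a/t*np.sin(t),-np.cos(t)] if t>0 else d
    return np.array(c["origin"]),R.from_quat(c["attitude"]).apply(d)
def at(n,u,v,z):
    o,d=ray(n,u,v); return o+d*(z-o[2])/d[2]
def proj(n,P):
    c=r.camera_info(n); p=R.from_quat(c["attitude"]).inv().apply(np.atleast_2d(P)-c["origin"])
    x,y,z=p[:,0],-p[:,1],-p[:,2]
    if n=="wrist":
        q=np.hypot(x,y); k=np.arctan2(q,z)/np.maximum(q,1e-9)
        x,y,z=x*k,y*k,1.
    return np.c_[c["cx"]+c["fx"]*x/z,c["cy"]+c["fy"]*y/z]
E
python3 - <<'E'
import cv2,numpy as np
t=cv2.imread("pics/top0.png");s=cv2.imread("pics/scene0.png")
a=cv2.resize(t[175:235,355:475],None,fx=6.6,fy=6.6,interpolation=2)[:300]
a=cv2.resize(t[175:235,355:475],(600,300),interpolation=2)
b=cv2.resize(t[170:280,200:280],(218,300),interpolation=2)[:, :200]
c=cv2.resize(s[160:240,290:400],(412,300),interpolation=2)
d=cv2.resize(s[270:370,220:320],(300,300),interpolation=2)
o=np.zeros((600,800,3),np.uint8);o[:300,:600]=a;o[:300,600:]=b;o[300:,:412]=c;o[300:,412:712]=d
cv2.imwrite("pics/c1.png",o)
E
```

```text
(no output)
```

View pics/c1.png

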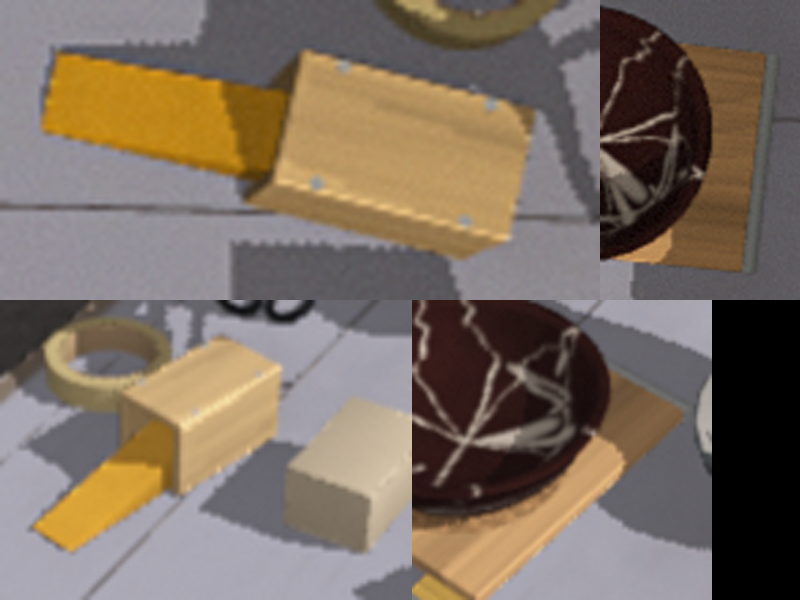

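The crop shows the yellow wedge half inside the plywood sleeve. Its nose corners are at top (366.4,185.4) and (363.4,201). The grey steel bar runs from top (264,190) to (255,270).

```bash
python3 - <<'E'
from h import *
f=lambda l,z:np.array([at("top",u,v,z) for u,v in l])
n=f([(366.4,185.4),(363.4,201)],.004);print("nose",n.round(4),n.mean(0),np.linalg.norm(n[0]-n[1]))
k=f([(415.6,185),(409.4,211.4),(457,223),(462,196.6)],.066);print("rack",k.round(4))
m=k[:2].mean(0);b=k[2:].mean(0);d=(m-b)[:2];print("len",np.linalg.norm(d),"w",np.linalg.norm(k[0]-k[1]),"mouth",m,"ang",np.degrees(np.arctan2(d[1],d[0])),"ang nose-mouth",np.degrees(np.arctan2(*(n.mean(0)-m)[1::-1])),np.linalg.norm((n.mean(0)-m)[:2]))
# scene check of nose corners: crop c scale 412/110
print("scene nose",[at("scene",290+x/3.745,160+y/3.75,.004).round(4) for x,y in((35,528),(70,550))])
e=f([(263.5,190.5),(254.2,269.5)],.022);print("bar",e.round(4),e.mean(0),np.linalg.norm(e[0]-e[1]))
print("scene bar far end(685,412) near board top corner",at("scene",220+272/3,270+112/3,.028))
print("turntable",at("top",243,323,.05), "jar",at("top",311,142,.03),"box",at("top",436,263,.053),"tape",at("top",449,162,.02))
t=cv2.imread("pics/top0.png");
hsv=cv2.cvtColor(t,cv2.COLOR_BGR2HSV);M=((hsv[...,0]>15)&(hsv[...,0]<26)&(hsv[...,1]>200)).astype(np.uint8);M[:, :355]=0;M[:,430:]=0;M[240:]=0
ys,xs=np.nonzero(M);print(len(xs),xs.min(),xs.max())
c=[(x,ys[xs==x].mean()) for x in range(368,400)];print(np.polyfit(*np.array(c).T,1))
E
```

```text
nose [[ 0.5889 -0.1751  0.004 ]
 [ 0.5502 -0.168   0.004 ]] [ 0.56951765 -0.17153988  0.004     ] 0.03933252394915012
rack [[ 0.578  -0.28    0.066 ]
 [ 0.5161 -0.2652  0.066 ]
 [ 0.4919 -0.3746  0.066 ]
 [ 0.5536 -0.3873  0.066 ]]
len 0.11104849715363874 w 0.06362021827769206 mouth [ 0.54706871 -0.27260701  0.066     ] ang 77.33801253711974 ang nose-mouth 77.47682244348975 0.10353028390334754
scene nose [array([0.4181, 0.0772, 0.004 ]), array([0.3899, 0.081 , 0.004 ])]
bar [[0.5659 0.0718 0.022 ]
 [0.379  0.0873 0.022 ]] [0.47243998 0.07954314 0.022     ] 0.18757715975708544
scene bar far end(685,412) near board top corner [0.37313453 0.09842029 0.028     ]
turntable [0.25853843 0.10514883 0.05      ] jar [ 0.68498371 -0.03812327  0.03      ] box [ 0.40041476 -0.32879056  0.053     ] tape [ 0.64817151 -0.37352015  0.02      ]
768 364 412
[  0.20766129 117.04939516]
```

arm_command --moves '[0, 0, 0, -6.3, 0, 0, 0, -6.3, 0, 0, 0, -6.3, 0, 0, 0, -6.3, 0, 0, 0, -6.3, 0, 0, 0, -6.3, 0, 0, 0, -6.3, 0, 0, 0, -6.3, 2.8, 1.4, 0, 0, 2.8, 1.4, 0, 0, 2.8, 1.4, 0, 0, 2.8, 1.4, 0, 0]' --fingers 100

```text
time: 1.1
ee_pos: [0.3631, -0.4587, 0.2222]
eef_rot: [0.781, 0.625, 0.0, -0.0]
ft_force: [0.8, -0.6, 0.1]
width: 0.0872
grip_force: 0.0
```

arm_command --moves '[2.8, 1.4, 0, 0, 2.8, 1.4, 0, 0, 2.8, 1.4, 0, 0, 2.8, 1.4, 0, 0, 2.8, 1.4, 0, 0, 2.8, 1.4, 0, 0, 2.8, 1.4, 0, 0, 2.8, 1.4, 1, 0, 2.8, 1.4, 1, 0, 2.8, 1.4, 1, 0, 0, 0, 1, 0, 0, 0, 0, 0]'

```text
time: 2.1
ee_pos: [0.5603, -0.2148, 0.18]
eef_rot: [0.779, 0.627, -0.001, -0.002]
ft_force: [-0.5, -0.8, -0.8]
width: 0.0873
grip_force: 0.0
```

```bash
cat >> h.py <<'E'
def pose():
    s=r.read_state(); q=R.from_quat(s["eef_rot"]); x=q.as_matrix()
    print("t",round(s["time"],2),"p",s["ee_pos"].round(4),"yaw",np.degrees(np.arctan2(x[1,0],x[0,0])).round(2),"zax",x[:,2].round(3),"F",s["ft_force"].round(2),"w",round(s["width"],4),"g",round(s["grip_force"],1)); return s["ee_pos"],x
def delta(t):
    p,x=pose(); print("shift cm",(100*x.T@(np.array(t)-p)).round(2))
E
python3 - <<'E'
from h import *
im=r.camera("wrist");cv2.imwrite("pics/w1.png",im[:,:,::-1])
delta([.5604,-.2125,.1])
w=np.array([np.cos(np.radians(77.4)),np.sin(np.radians(77.4))]);N=np.array([.5695,-.1715]);l=np.array([-w[1],w[0]])
P=[np.r_[N+s*.02*l,.004] for s in(1,-1)]
print(proj("wrist",P).round(1),proj("scene",P).round(1))
E
```

```text
t 2.15 p [ 0.5598 -0.2168  0.1812] yaw 77.44 zax [-0.003  0.001 -1.   ] F [-0.13  0.32  0.59] w 0.087 g 0.0
shift cm [ 0.44 -0.01  8.12]
[[299.  167.7]
 [342.8 167.9]] [[308.6 225.5]
 [298.4 219. ]]
```

View pics/w1.png

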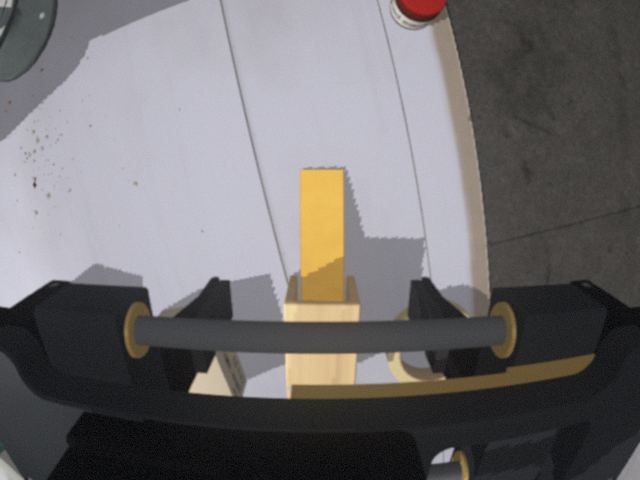

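The wrist view shows the wedge's nose corners at (300,169) and (344,169), within 1–2 px of prediction, between the open fingers.

arm_command --moves '[0.2, 0.1, 2.1, 0, 0.2, 0, 2.1, 0, 0, 0, 2.1, 0, 0, 0, 2.1, 0, 0, 0, 2.1, 0, 0, 0, 2.1, 0, 0, 0, 2.1, 0, 0, 0, 1.5, 0, 0, 0, 1.0, 0, 0, 0, 0.3, 0, 0, 0, 0, 0]'

```text
time: 3.07
ee_pos: [0.5619, -0.2145, 0.0075]
eef_rot: [0.781, 0.625, -0.0, -0.0]
ft_force: [-0.7, -0.2, 0.4]
width: 0.087
grip_force: 0.0
```

arm_command --moves '[0, 0, 0, 0, 0, 0, 0, 0, 0, 0, 0, 0, 0, 0, 0, 0, 0, 0, 0, 0, 0, 0, 0, 0, 0, 0, 0, 0, 0, 0, 0, 0]' --fingers 0 --squeeze 25

```text
time: 3.73
ee_pos: [0.5623, -0.2136, 0.0076]
eef_rot: [0.781, 0.625, -0.0, 0.0]
ft_force: [1.2, 0.1, 0.2]
width: 0.0417
grip_force: 0.0
```

```bash
python3 - <<'E'
from h import *
p,x=pose(); print("cam rel tool",(x.T@(r.camera_info("wrist")["origin"]-p)).round(3))
E
```

```text
t 3.73 p [ 0.5623 -0.2136  0.0076] yaw 77.37 zax [-0. -0. -1.] F [1.19 0.08 0.21] w 0.0417 g 0.0
cam rel tool [ 0.076 -0.001 -0.163]
```

arm_command --moves '[0, 0, 0.3, 0, 0, 0, 0, 0, 0, 0, 0, 0, 0, 0, 0, 0, 0, 0, 0, 0]'

```text
time: 4.15
ee_pos: [0.5625, -0.2138, 0.0064]
eef_rot: [0.781, 0.625, -0.0, 0.0]
ft_force: [-7.7, 3.2, 19.9]
width: 0.0393
grip_force: 25.0
```

arm_command --moves '[0, 0, -0.2, 0, 0, 0, 0, 0, 0, 0, 0, 0]'

```text
time: 4.4
ee_pos: [0.5624, -0.2137, 0.0064]
eef_rot: [0.781, 0.625, 0.0, 0.0]
ft_force: [0.3, -0.2, 3.9]
width: 0.0396
grip_force: 25.0
```

arm_command --moves '[0.5, 0, 0, 0, 1, 0, 0, 0, 1, 0, 0, 0, 1, 0, 0, 0, 1.1, 0, 0, 0, 1.1, 0, 0, 0, 1.1, 0, 0, 0, 1.1, 0, 0, 0, 1.1, 0, 0, 0, 1.1, 0, 0, 0, 1.1, 0, 0, 0, 1.0, 0, 0, 0]' --squeeze 30

```text
time: 5.4
ee_pos: [0.5891, -0.0931, 0.0065]
eef_rot: [0.78, 0.625, 0.0, -0.0]
ft_force: [1.1, -0.5, -0.8]
width: 0.0393
grip_force: 30.0
```

arm_command --moves '[0.5, 0, 0, 0, 0, 0, 0, 0]'

```text
time: 5.57
ee_pos: [0.5904, -0.0875, 0.0065]
eef_rot: [0.78, 0.626, 0.0, -0.0]
ft_force: [0.5, 1.2, -0.8]
width: 0.0393
grip_force: 30.0
```

```bash
python3 - <<'E'
from h import *
im=r.camera("top");cv2.imwrite("pics/t2.png",cv2.resize(im[100:300,100:500,::-1],(800,400)))
p,x=pose()
# place: line through bar middle, yaw 85.25
a=np.radians(85.25);u=np.array([np.cos(a),np.sin(a)]);B=np.array([.4724,.0795]);n=B-.05*u
print("target nose",n,"grip",n-.042*u)
E
```

```text
t 5.62 p [ 0.5902 -0.0887  0.0065] yaw 77.45 zax [ 0.     0.001 -1.   ] F [ 0.25 -0.41 -0.72] w 0.0393 g 30.0
target nose [0.46825959 0.02967172] grip [ 0.46478164 -0.01218403]
```

View pics/t2.png

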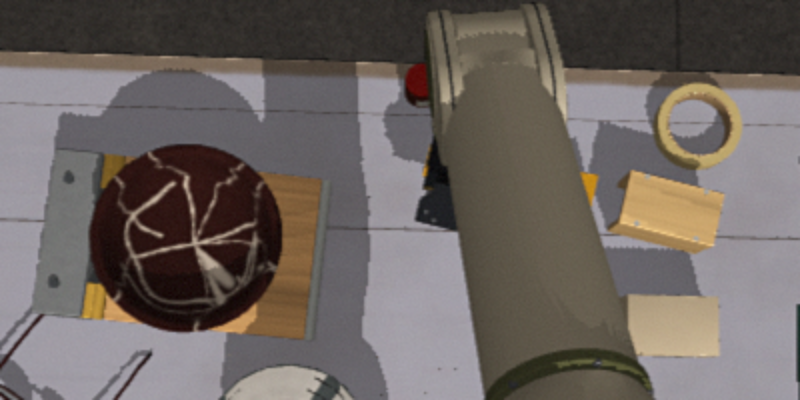

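The picture shows the wedge tail at crop (592,185), clear of the rack mouth. The jar, tape roll and box are undisturbed. Next I refine the bar line.

```bash
python3 - <<'E'
from h import *
t=cv2.imread("pics/top0.png");h=cv2.cvtColor(t,cv2.COLOR_BGR2HSV)
for v in(200,230,260): print(v,[tuple(h[v,u]) for u in range(244,276,2)])
W=(h[...,1]>70).astype(float)
L=[]
for v in range(192,266):
    row=W[v,235:280]; 
    k=np.nonzero(row)[0]; L.append((v,235+k.max()+.5))
L=np.array(L);c=np.polyfit(L[:,0],L[:,1],1);res=L[:,1]-np.polyval(c,L[:,0]);ok=abs(res)<1.5
c=np.polyfit(L[ok,0],L[ok,1],1);print(c,ok.sum())
a,b=[at("top",np.polyval(c,v),v,.022) for v in(190,270)];d=a-b;print(a,b,np.degrees(np.arctan2(d[1],d[0])))
for u in range(246,258,3): 
  k=np.nonzero(W[180:285,u])[0];print(u,180+k.min(),180+k.max()+1,[at("top",u,180+q,.024).round(4)[:2] for q in(k.min(),k.max()+1)])
E
```

```text
200 [(np.uint8(16), np.uint8(137), np.uint8(119)), (np.uint8(16), np.uint8(141), np.uint8(114)), (np.uint8(15), np.uint8(142), np.uint8(111)), (np.uint8(16), np.uint8(138), np.uint8(113)), (np.uint8(16), np.uint8(142), np.uint8(113)), (np.uint8(16), np.uint8(141), np.uint8(114)), (np.uint8(16), np.uint8(133), np.uint8(111)), (np.uint8(15), np.uint8(144), np.uint8(115)), (np.uint8(16), np.uint8(32), np.uint8(88)), (np.uint8(30), np.uint8(11), np.uint8(93)), (np.uint8(20), np.uint8(10), np.uint8(80)), (np.uint8(150), np.uint8(9), np.uint8(87)), (np.uint8(135), np.uint8(12), np.uint8(88)), (np.uint8(143), np.uint8(11), np.uint8(89)), (np.uint8(150), np.uint8(9), np.uint8(87)), (np.uint8(150), np.uint8(6), np.uint8(85))]
230 [(np.uint8(16), np.uint8(138), np.uint8(126)), (np.uint8(15), np.uint8(142), np.uint8(126)), (np.uint8(16), np.uint8(141), np.uint8(128)), (np.uint8(16), np.uint8(137), np.uint8(125)), (np.uint8(16), np.uint8(141), np.uint8(125)), (np.uint8(16), np.uint8(146), np.uint8(126)), (np.uint8(17), np.uint8(73), np.uint8(94)), (np.uint8(38), np.uint8(11), np.uint8(94)), (np.
[... 756 characters left out ...]
t8(97)), (np.uint8(138), np.uint8(14), np.uint8(94)), (np.uint8(126), np.uint8(13), np.uint8(95)), (np.uint8(120), np.uint8(8), np.uint8(94)), (np.uint8(140), np.uint8(16), np.uint8(95)), (np.uint8(135), np.uint8(16), np.uint8(96)), (np.uint8(120), np.uint8(13), np.uint8(98)), (np.uint8(140), np.uint8(16), np.uint8(96))]
[-1.13409848e-01  2.82116853e+02] 74
[0.56693443 0.07872008 0.022     ] [0.3776972  0.09350146 0.022     ] -4.466323555675591
246 188 269 [array([0.5704, 0.1129]), array([0.3797, 0.106 ])]
249 188 270 [array([0.5706, 0.1059]), array([0.3775, 0.099 ])]
252 189 265 [array([0.5684, 0.0987]), array([0.3892, 0.0925])]
255 189 240 [array([0.5686, 0.0917]), array([0.4475, 0.0876])]
```

arm_command --moves '[0.3, -0.75, 0, 0, 0.5, -1.3, 0, 0, 0.5, -1.3, 0, 0, 0.5, -1.4, 0, 0, 0.5, -1.4, 0, 0, 0.5, -1.4, 0, 0, 0.5, -1.4, 0, 0, 0.5, -1.4, 0, 0, 0.5, -1.4, 0, 0, 0.5, -1.3, 0, 0, 0.5, -0.9, 0, 0, 0, 0, 0, 0]'

```text
time: 6.62
ee_pos: [0.4638, -0.0068, 0.0065]
eef_rot: [0.78, 0.625, -0.001, -0.0]
ft_force: [-0.6, 0.2, -1.0]
width: 0.0391
grip_force: 30.0
```

arm_command --moves '[0, 0, 0, -2, 0, 0, 0, -2, 0, 0, 0, -2, 0, 0, 0, -2, 0, 0, 0, 0]'

```text
time: 7.03
ee_pos: [0.4659, -0.0081, 0.0065]
eef_rot: [0.735, 0.678, 0.0, 0.0]
ft_force: [1.0, 0.6, -0.7]
width: 0.0391
grip_force: 30.0
```

```bash
python3 - <<'E'
from h import *
im=r.camera("wrist");cv2.imwrite("pics/w2.png",im[:,:,::-1]);delta([.4655,-.0067,.006])
u=np.array([np.cos(np.radians(85.5)),np.sin(np.radians(85.5))]);l=np.array([-u[1],u[0]]);B=np.array([.4723,.080])
print(proj("wrist",[np.r_[B+s*l*.095,.018] for s in(1,0,-1)]).round(1))
E
```

```text
t 7.08 p [ 0.466  -0.0081  0.0066] yaw 85.3 zax [ 0.001 -0.    -1.   ] F [ 0.52 -0.74 -1.15] w 0.0395 g 30.0
shift cm [ 0.13 -0.06  0.06]
[[107.7 120.7]
 [320.2 105.7]
 [532.3 119.8]]
```

View pics/w2.png

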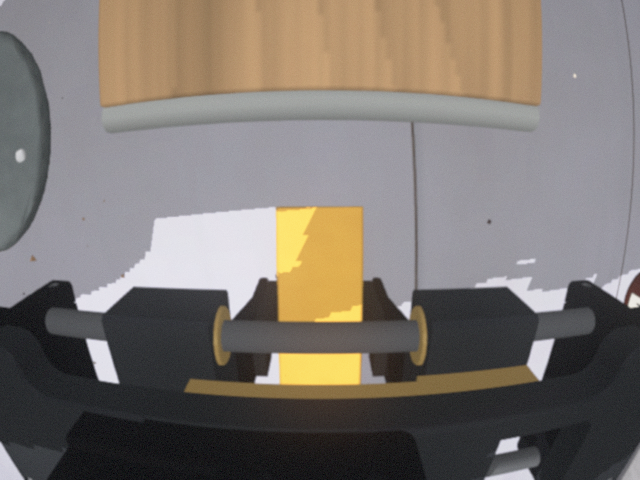

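The wrist view shows the bar ends at (104,120) and (539,118), so its middle is at column 321. The wedge nose spans 277–363, with its middle at 320, and is square to the bar. Now I let go and regrip at the tail.

arm_command --moves '[0, 0, 0, 0, 0, 0, 0, 0, 0, 0, 0, 0, 0, 0, 0, 0, 0, 0, 0, 0, 0, 0, 0, 0, 0, 0, 0, 0, 0, 0, -1, 0, 0, 0, -1.5, 0, 0, 0, -1.5, 0]' --fingers 100

```text
time: 7.92
ee_pos: [0.4652, -0.0073, 0.0474]
eef_rot: [0.735, 0.678, -0.0, -0.0]
ft_force: [1.0, -0.3, 0.5]
width: 0.086
grip_force: 0.0
```

arm_command --moves '[0, 0, -1, 0, -1, 0, -1, 0, -1.6, 0, 0, 0, -1.6, 0, 0, 0, -1.6, 0, 0, 0, -1.6, 0, 0, 0, -1.6, 0, 0, 0, -1.6, 0, 0, 0, -1.6, 0, 0, 0, -1.3, 0, 0, 0, 0, 0, 0, 0, 0, 0, 0, 0]'

```text
time: 8.92
ee_pos: [0.4547, -0.1422, 0.0669]
eef_rot: [0.736, 0.678, 0.0, 0.0]
ft_force: [0.2, -0.1, -0.5]
width: 0.0873
grip_force: 0.0
```

```bash
python3 - <<'E'
from h import *
im=r.camera("wrist");cv2.imwrite("pics/w3.png",im[:,:,::-1]);pose()
u=np.array([np.cos(np.radians(85.3)),np.sin(np.radians(85.3))]);l=np.array([-u[1],u[0]]);n=np.array([.466,-.0081])+.0427*u
print("pred nose",n,proj("wrist",[np.r_[n+s*l*.02,.004] for s in(1,-1)]).round(1))
h=cv2.cvtColor(im,cv2.COLOR_RGB2HSV);M=((h[...,0]>15)&(h[...,0]<30)&(h[...,1]>180));
for v in range(100,280,15):
  k=np.nonzero(M[v])[0]; print(v,(k.min(),k.max()) if len(k) else None)
E
```

```text
t 8.97 p [ 0.4548 -0.1415  0.0669] yaw 85.38 zax [ 0.  0. -1.] F [ 0.25  0.17 -0.82] w 0.0871 g 0.0
pred nose [0.46949877 0.03445642] [[289.7 -19.9]
 [355.1 -19.6]]
100 None
115 None
130 None
145 None
160 None
175 None
190 None
205 None
220 None
235 None
250 None
265 None
```

View pics/w3.png

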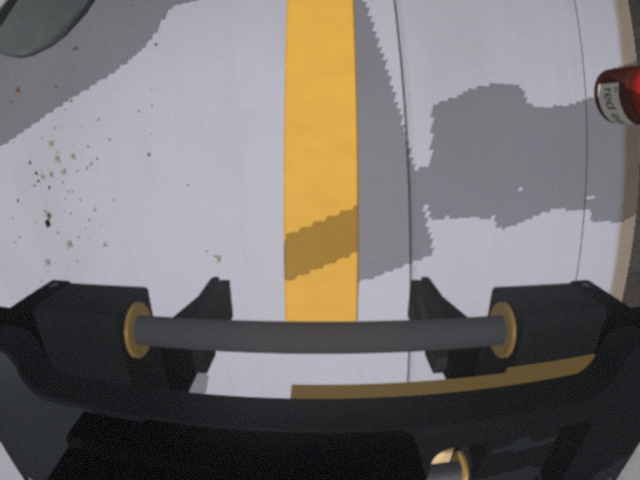

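The wedge lies straight and centred between the fingers (columns 284–357). Its tail edge is near row 320–350, so I check that against the predicted tail.

```bash
python3 - <<'E'
from h import *
p,x=pose(); n=np.array([.4695,.0345]);u=x[:2,0]
for s in(.17,.18,.19,.2): print(s,proj("wrist",[np.r_[n-s*u,.004+.23*s]]).round(1))
t=cv2.imread("pics/w3.png")
for v in range(310,385,4): print(v,t[v,320],t[v,300])
E
```

```text
t 8.97 p [ 0.4548 -0.1415  0.0669] yaw 85.38 zax [ 0.  0. -1.] F [ 0.25  0.17 -0.82] w 0.0871 g 0.0
0.17 [[322.5 268.3]]
0.18 [[322.5 287.1]]
0.19 [[322.4 305.7]]
0.2 [[322.4 323.8]]
310 [ 80 168 216] [ 79 168 216]
314 [ 82 171 219] [ 81 169 217]
318 [ 80 169 218] [ 81 168 217]
322 [ 70  91 104] [ 63  84 105]
326 [67 70 73] [66 65 67]
330 [67 67 72] [74 75 77]
334 [73 77 78] [73 73 75]
338 [72 71 75] [76 73 77]
342 [75 78 78] [76 75 75]
346 [77 75 79] [68 70 73]
350 [69 69 73] [71 71 72]
354 [165 157 160] [170 160 162]
358 [191 179 183] [191 182 182]
362 [191 183 183] [191 180 182]
366 [185 177 177] [191 180 180]
370 [192 182 184] [189 178 180]
374 [191 180 181] [186 176 178]
378 [189 178 180] [190 178 181]
382 [189 177 179] [189 176 177]
```

The tail prediction at row 324 agrees with the picture. I go down 5.5 cm and grip.

arm_command --moves '[0, 0, 1.5, 0, 0, 0, 1.5, 0, 0, 0, 1.5, 0, 0, 0, 0.8, 0, 0, 0, 0.2, 0, 0, 0, 0, 0]'

```text
time: 9.47
ee_pos: [0.4546, -0.1413, 0.0114]
eef_rot: [0.735, 0.678, -0.0, -0.0]
ft_force: [-0.3, -0.3, 0.5]
width: 0.0866
grip_force: 0.0
```

arm_command --moves '[0, 0, 0, 0, 0, 0, 0, 0, 0, 0, 0, 0, 0, 0, 0, 0, 0, 0, 0, 0, 0, 0, 0, 0, 0, 0, 0, 0, 0, 0, 0, 0, 0, 0, 0, 0, 0, 0, 0, 0, 0, 0, 0, 0]' --fingers 0 --squeeze 30

```text
time: 10.38
ee_pos: [0.4547, -0.1421, 0.0116]
eef_rot: [0.735, 0.678, 0.0, 0.0]
ft_force: [0.1, 0.3, 1.2]
width: 0.0399
grip_force: 30.0
```

arm_command --moves '[0.6, 0, 0, 0, 0.6, 0, 0, 0, 0.6, 0, 0, 0, 0.6, 0, 0, 0, 0.6, 0, 0, 0, 0.6, 0, 0, 0, 0.6, 0, 0, 0, 0.6, 0, 0, 0, 0.6, 0, 0, 0, 0.5, 0, 0, 0, 0, 0, 0, 0, 0, 0, 0, 0]'

```text
time: 11.38
ee_pos: [0.4596, -0.0823, 0.0116]
eef_rot: [0.735, 0.678, 0.0, -0.0]
ft_force: [-0.4, 1.9, 2.0]
width: 0.0397
grip_force: 30.0
```

```bash
python3 - <<'E'
from h import *
a=r.camera("scene");cv2.imwrite("pics/s1.png",a[:,:,::-1]);w=r.camera("wrist");cv2.imwrite("pics/w4.png",w[:,:,::-1]);pose()
o=np.zeros((600,800,3),np.uint8)
o[:300,:400]=cv2.resize(a[260:410,140:340],(400,300));o[:300,400:]=cv2.resize(w[0:240,160:480],(400,300))
o[300:,:400]=cv2.resize(r.camera("top")[160:280,110:270],(400,300));cv2.imwrite("pics/v4.png",o[:,:,::-1])
E
```

```text
t 11.48 p [ 0.4595 -0.0829  0.0116] yaw 85.39 zax [ 0.  0. -1.] F [-0.1   2.27  2.21] w 0.0399 g 30.0
```

View pics/v4.png

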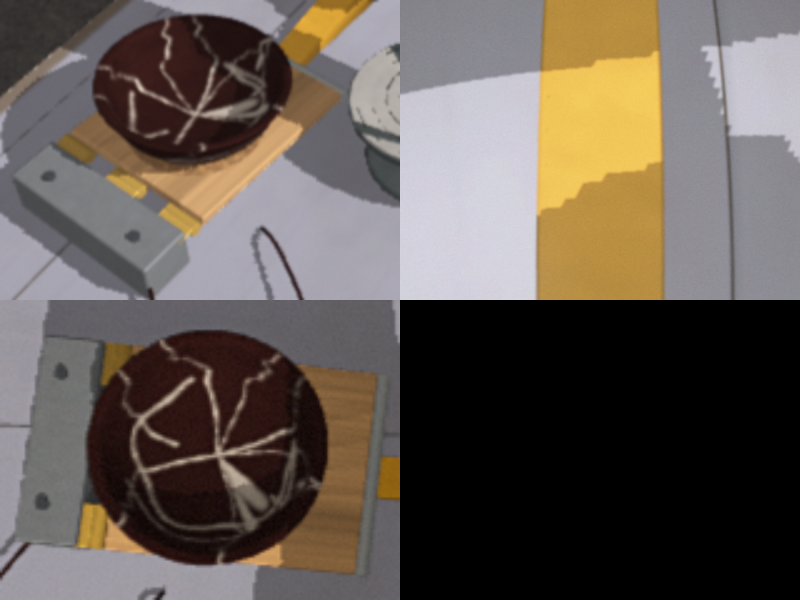

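The wedge nose is now under the bar at its middle, square to it, and the bowl is unmoved. I push on, then measure the bar height from its 190 mm span in the wrist camera.

arm_command --moves '[0.5, 0, 0, 0, 0.5, 0, 0, 0, 0.5, 0, 0, 0, 0.5, 0, 0, 0, 0.5, 0, 0, 0, 0.5, 0, 0, 0, 0.5, 0, 0, 0, 0.5, 0, 0, 0, 0.5, 0, 0, 0, 0.5, 0, 0, 0, 0, 0, 0, 0, 0, 0, 0, 0]'

```text
time: 12.53
ee_pos: [0.4633, -0.0337, 0.0115]
eef_rot: [0.735, 0.678, -0.0, 0.0]
ft_force: [-0.7, -3.3, 1.9]
width: 0.0398
grip_force: 30.0
```

arm_command --moves '[0.5, 0, 0, 0, 0.5, 0, 0, 0, 0, 0, 0, 0, 0, 0, 0, 0]'

```text
time: 12.87
ee_pos: [0.4642, -0.0237, 0.0116]
eef_rot: [0.735, 0.678, -0.0, 0.0]
ft_force: [-1.5, -4.9, 3.1]
width: 0.0396
grip_force: 30.0
```

```bash
python3 - <<'E'
from h import *
a=r.camera("scene");cv2.imwrite("pics/s2.png",a[:,:,::-1]);w=r.camera("wrist");cv2.imwrite("pics/w5.png",w[:,:,::-1]);pose()
o=np.zeros((600,800,3),np.uint8)
o[:480,:640]=w; o[:200,640:]=a[250:450:1,200:360][:200]
cv2.imwrite("pics/v5.png",o[:,:,::-1])
c=r.camera_info("wrist");print(c)
E
```

```text
t 12.97 p [ 0.4642 -0.0237  0.0116] yaw 85.36 zax [-0. -0. -1.] F [-0.49 -4.56  2.44] w 0.0395 g 30.0
{'fx': 371.64829954431775, 'fy': 371.64829954431775, 'cx': 319.7644320119248, 'cy': 240.15256497301115, 'origin': array([0.46921652, 0.05246477, 0.17404818]), 'attitude': array([-0.14080729,  0.00531584, -0.03959549,  0.98923063])}
```

View pics/v5.png

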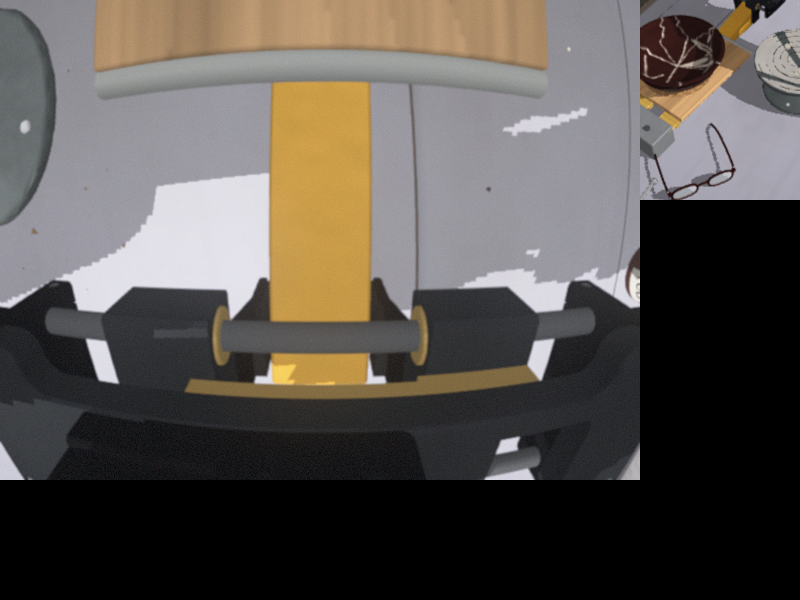

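```bash
cat > bar.py <<'E'
from h import *
from scipy.optimize import least_squares
c=r.camera_info("wrist"); Tp,Tx=None,None
def ends(f):
    g=cv2.cvtColor(cv2.imread(f),cv2.COLOR_BGR2LAB).astype(np.float32); return g
def solve(p,yaw,e):
    # camera pose for tool at p,yaw
    ref_p,ref_y=np.array([.4642,-.0237,.0116]),85.36
    o0=np.array([.46921652,.05246477,.17404818]);q0=R.from_quat([-.14080729,.00531584,-.03959549,.98923063])
    dz=R.from_euler("z",yaw-ref_y,degrees=True); o=p+dz.apply(o0-ref_p); q=dz*q0
    def pr(P):
        a=q.inv().apply(P-o);x,y,z=a[:,0],-a[:,1],-a[:,2];s=np.hypot(x,y);k=np.arctan2(s,z)/s
        return np.c_[c["cx"]+c["fx"]*x*k,c["cy"]+c["fy"]*y*k]
    def f(v):
        l=np.radians(v[3]+90);d=.095*np.array([np.cos(l),np.sin(l),0])
        return (pr(np.array([v[:3]+d,v[:3]-d]))-e).ravel()
    return least_squares(f,[.4723,.08,.025,85.5],x_scale=[.1,.1,.1,10]).x
E
python3 - <<'E'
from bar import *
for f,L,Rr in(("pics/w2.png",(95,118),(533,548)),("pics/w5.png",(88,112),(538,556))):
    t=cv2.imread(f).astype(int)
    print(f)
    v0=range(90,136,3) if "w2" in f else range(56,104,3)
    for v in v0: print(v,[t[v,u].tolist()[0]-t[v,u].tolist()[2] if 0 else int(t[v,u].sum()//3) for u in range(L[0],L[1],2)],"|",[int(t[v,u].sum()//3) for u in range(Rr[0],Rr[1],2)])
E
```

```text
pics/w2.png
90 [146, 150, 142, 142, 145, 146, 147, 147, 149, 147, 146, 152] | [136, 136, 137, 140, 146, 147, 147, 147]
93 [151, 147, 142, 140, 144, 145, 145, 147, 143, 146, 151, 152] | [137, 136, 141, 137, 147, 150, 148, 148]
96 [147, 150, 145, 143, 145, 146, 148, 146, 146, 146, 150, 151] | [142, 138, 139, 143, 144, 150, 149, 146]
99 [145, 147, 146, 139, 146, 146, 147, 148, 146, 149, 147, 152] | [141, 138, 138, 142, 145, 151, 148, 148]
102 [151, 149, 146, 139, 144, 142, 142, 144, 141, 136, 139, 138] | [133, 132, 136, 137, 148, 152, 152, 150]
105 [153, 154, 147, 134, 130, 125, 125, 124, 126, 125, 127, 136] | [128, 121, 128, 139, 144, 151, 151, 150]
108 [146, 149, 149, 149, 151, 151, 157, 157, 161, 161, 162, 157] | [152, 153, 155, 153, 151, 149, 153, 154]
111 [148, 152, 149, 151, 162, 161, 163, 161, 162, 160, 161, 159] | [159, 157, 160, 155, 151, 150, 149, 150]
114 [150, 149, 150, 154, 162, 161, 159, 160, 160, 160, 160, 163] | [162, 160, 160, 152, 153, 151, 151, 152]
117 [152, 149, 150, 154, 161, 159, 161, 162, 162, 160, 157, 161] | [160, 162, 162, 159, 149, 151, 154, 150]
120 [152, 14
[... 1740 characters left out ...]
8, 157, 150, 147, 146, 146]
86 [146, 150, 148, 152, 154, 152, 149, 151, 149, 148, 145, 146] | [151, 149, 150, 151, 152, 150, 146, 150, 149]
89 [146, 150, 148, 146, 146, 146, 144, 142, 142, 145, 141, 138] | [142, 144, 146, 147, 146, 145, 148, 150, 149]
92 [149, 149, 145, 148, 142, 138, 134, 132, 135, 134, 133, 132] | [140, 137, 139, 139, 149, 150, 147, 149, 147]
95 [144, 147, 146, 145, 144, 131, 128, 128, 127, 128, 125, 124] | [128, 133, 132, 146, 151, 150, 150, 149, 149]
98 [145, 147, 147, 148, 150, 148, 131, 125, 120, 124, 121, 126] | [134, 144, 149, 149, 150, 151, 151, 148, 149]
101 [145, 146, 150, 149, 150, 149, 150, 146, 147, 148, 142, 151] | [150, 148, 149, 151, 150, 152, 149, 149, 151]
```

```bash
python3 - <<'E'
from bar import *
print(solve(np.array([.466,-.0081,.0066]),85.3,np.array([(101.3,115.5),(539.8,115)])))
print(solve(np.array([.4642,-.0237,.0116]),85.36,np.array([(94.3,80.),(548,79.5)])))
E
```

```text
[4.72798168e-01 8.21356033e-02 2.38369837e-02 8.54632919e+01]
[4.72446149e-01 8.17903733e-02 3.47902531e-02 8.55692193e+01]
```

Bar measured 11.0 mm above its start, and it needs 19.2 mm. The wedge rises 0.23 mm per mm, so about 36 mm more. I push 32 mm, then measure.

arm_command --moves '[0.4, 0, 0, 0, 0.4, 0, 0, 0, 0.4, 0, 0, 0, 0.4, 0, 0, 0, 0.4, 0, 0, 0, 0.4, 0, 0, 0, 0.4, 0, 0, 0, 0.4, 0, 0, 0, 0, 0, 0, 0, 0, 0, 0, 0, 0, 0, 0, 0]'

```text
time: 13.88
ee_pos: [0.4668, 0.0081, 0.0116]
eef_rot: [0.735, 0.678, -0.0, 0.0]
ft_force: [-0.2, -5.0, 2.7]
width: 0.0399
grip_force: 30.0
```

```bash
python3 - <<'E'
from bar import *
w=r.camera("wrist");cv2.imwrite("pics/w6.png",w[:,:,::-1]);pose()
t=w.astype(int)
for v in range(24,82,3): print(v,[int(t[v,u].sum()//3) for u in range(78,104,2)],"|",[int(t[v,u].sum()//3) for u in range(540,566,2)])
E
```

```text
t 13.93 p [0.4668 0.0081 0.0116] yaw 85.36 zax [-0. -0. -1.] F [ 0.17 -4.86  3.35] w 0.04 g 30.0
24 [148, 144, 149, 147, 141, 146, 144, 143, 145, 144, 146, 146, 147] | [146, 146, 143, 138, 137, 137, 138, 143, 149, 151, 149, 153, 148]
27 [147, 146, 148, 146, 140, 145, 149, 145, 148, 145, 145, 146, 150] | [150, 147, 144, 139, 138, 138, 139, 140, 146, 151, 151, 152, 153]
30 [147, 148, 146, 144, 142, 145, 144, 145, 145, 147, 150, 149, 148] | [147, 145, 139, 138, 136, 136, 138, 138, 149, 148, 152, 150, 150]
33 [147, 149, 147, 145, 139, 146, 146, 149, 147, 147, 150, 149, 143] | [145, 147, 143, 140, 136, 136, 138, 138, 151, 150, 150, 151, 151]
36 [149, 146, 150, 144, 143, 146, 148, 146, 147, 146, 147, 146, 148] | [149, 147, 143, 142, 138, 138, 136, 139, 148, 152, 150, 148, 149]
39 [147, 146, 148, 144, 139, 145, 147, 148, 150, 145, 147, 149, 151] | [148, 146, 144, 136, 140, 136, 138, 141, 146, 152, 150, 152, 151]
42 [146, 148, 151, 142, 142, 147, 147, 142, 146, 146, 148, 148, 147] | [147, 143, 142, 139, 139, 138, 138, 139, 146, 153, 150, 153, 151]
45 [149, 148, 149, 146, 145, 149, 146, 147, 
[... 1036 characters left out ...]
 150, 152, 151]
69 [148, 154, 152, 139, 145, 150, 150, 149, 152, 149, 150, 149, 154] | [148, 151, 146, 142, 140, 138, 141, 141, 141, 150, 151, 153, 150]
72 [153, 151, 150, 141, 148, 146, 151, 147, 150, 150, 151, 153, 153] | [152, 151, 148, 144, 141, 140, 139, 139, 144, 151, 153, 150, 149]
75 [154, 153, 148, 144, 146, 149, 145, 148, 149, 150, 150, 150, 154] | [148, 149, 147, 145, 140, 139, 139, 142, 141, 148, 157, 153, 153]
78 [154, 153, 153, 141, 144, 147, 148, 148, 148, 151, 149, 154, 153] | [150, 146, 145, 141, 141, 141, 139, 143, 140, 149, 152, 152, 151]
81 [153, 156, 150, 140, 148, 147, 146, 147, 152, 152, 150, 151, 156] | [150, 150, 146, 142, 144, 141, 141, 141, 141, 152, 154, 148, 153]
```

```bash
python3 - <<'E'
from bar import *
q=proj("wrist",[(.3777,.0895,.0421),(.5671,.0745,.0421)]);print(q)
t=cv2.imread("pics/w6.png").astype(int);a,b=q.round().astype(int)
for k in range(-15,28,3): print(a[1]+k,[int(t[a[1]+k,u].sum()//3) for u in range(a[0]-10,a[0]+12,2)],"|",[int(t[a[1]+k,u].sum()//3) for u in range(b[0]-12,b[0]+10,2)])
print(a[0]-10,b[0]-12)
E
```

```text
[[ 86.64072015 154.68386603]
 [555.30556597 154.54300176]]
140 [155, 151, 154, 152, 145, 147, 152, 149, 148, 152, 154] | [140, 139, 140, 141, 140, 143, 143, 155, 157, 158, 156]
143 [154, 152, 155, 152, 146, 143, 145, 141, 143, 138, 139] | [128, 128, 123, 125, 127, 134, 143, 157, 157, 159, 159]
146 [151, 155, 153, 154, 153, 146, 141, 133, 138, 143, 150] | [157, 159, 158, 157, 156, 154, 157, 157, 157, 156, 155]
149 [155, 154, 155, 152, 155, 154, 163, 165, 165, 167, 168] | [165, 162, 162, 162, 159, 159, 157, 155, 156, 154, 158]
152 [154, 153, 153, 155, 153, 157, 164, 165, 168, 166, 163] | [164, 166, 164, 168, 165, 163, 160, 158, 155, 163, 154]
155 [153, 156, 153, 155, 155, 161, 168, 168, 169, 165, 166] | [167, 165, 163, 164, 167, 161, 160, 155, 155, 156, 159]
158 [153, 155, 156, 156, 153, 162, 167, 166, 168, 167, 170] | [167, 166, 165, 166, 169, 167, 161, 156, 158, 155, 155]
161 [152, 155, 156, 156, 154, 160, 166, 164, 163, 160, 162] | [158, 160, 156, 161, 166, 160, 157, 157, 156, 159, 158]
164 [153, 152, 154, 158, 157, 156, 156, 156, 155, 154, 159] | [155, 159, 156, 158, 154, 156, 157, 159, 157, 160, 159]
167 [154, 155, 157, 153, 155, 155, 151, 150, 149, 147, 144] | [146, 150, 153, 148, 154, 155, 156, 155, 158, 160, 159]
170 [156, 153, 156, 151, 154, 157, 156, 143, 140, 142, 139] | [139, 141, 143, 145, 156, 159, 158, 158, 158, 160, 159]
173 [157, 155, 156, 155, 156, 153, 154, 155, 143, 137, 131] | [151, 156, 155, 156, 155, 159, 155, 157, 157, 157, 160]
176 [153, 153, 153, 151, 156, 158, 155, 153, 154, 157, 154] | [158, 158, 157, 156, 157, 155, 157, 161, 158, 158, 159]
179 [157, 157, 153, 153, 153, 154, 153, 154, 152, 159, 155] | [158, 154, 159, 157, 157, 157, 158, 158, 156, 156, 158]
182 [156, 157, 154, 157, 155, 157, 155, 158, 155, 156, 158] | [158, 155, 158, 161, 159, 156, 157, 159, 159, 156, 160]
77 543
```

```bash
python3 - <<'E'
from bar import *
for e in(0,1): print(solve(np.array([.4668,.0081,.0116]),85.36,np.array([(86.7+e,156.5),(554.5,156.5)])))
E
```

```text
[4.72144404e-01 8.12078955e-02 4.18748826e-02 8.54435579e+01]
[4.72407426e-01 8.11551845e-02 4.15064845e-02 8.54575677e+01]
```

Rise is about 18.1 mm, so roughly 5 mm more push is needed.

arm_command --moves '[0.25, 0, 0, 0, 0.25, 0, 0, 0, 0, 0, 0, 0, 0, 0, 0, 0, 0, 0, 0, 0]'

```text
time: 14.35
ee_pos: [0.4672, 0.0127, 0.0116]
eef_rot: [0.735, 0.678, -0.0, 0.0]
ft_force: [-0.6, -6.3, 4.3]
width: 0.0397
grip_force: 30.0
```

```bash
python3 - <<'E'
from bar import *
cv2.imwrite("pics/w7.png",r.camera("wrist")[:,:,::-1]);p,x=pose();s2=cv2.imread("pics/scene0.png")
s=r.camera("scene")[:,:,::-1];cv2.imwrite("pics/s7.png",s)
o=np.zeros((600,800,3),np.uint8)
o[:300,:400]=cv2.resize(s2[270:360,215:335],(400,300),interpolation=2);o[:300,400:]=cv2.resize(s[270:360,215:335],(400,300),interpolation=2)
cv2.imwrite("pics/v7.png",o)
# predicted free near corner (board top at bar, near side) for droop/level
u=np.array([.078,.997]);
for z in(.0095+.013,.0287+.013): print(proj("scene",[(.3777,.0895,z)]).round(2))
q=proj("wrist",[(.3777,.0895,.043),(.5671,.0745,.043)]);t=cv2.imread("pics/w7.png").astype(int);a,b=q.round().astype(int);print(q)
L=t[a[1]-3:a[1]+6,a[0]-12:a[0]+14].mean((0,2));Q=t[b[1]-3:b[1]+6,b[0]-14:b[0]+12].mean((0,2));print(a[0]-12,L.round(),b[0]-14,Q.round())
E
```

```text
t 14.4 p [0.4672 0.0126 0.0116] yaw 85.33 zax [-0.    -0.001 -1.   ] F [-0.63 -7.55  3.7 ] w 0.0399 g 30.0
[[311.12 305.66]]
[[311.05 299.81]]
[[ 86.12767436 166.0617616 ]
 [555.69061316 165.70462545]]
74 [155. 155. 155. 155. 154. 155. 155. 154. 155. 155. 155. 157. 160. 164.
 168. 167. 168. 167. 167. 168. 168. 168. 168. 168. 167. 167.] 542 [166. 167. 166. 166. 167. 167. 166. 167. 166. 166. 167. 165. 166. 163.
 160. 158. 159. 158. 158. 158. 160. 159. 158. 159. 158. 158.]
```

View pics/v7.png

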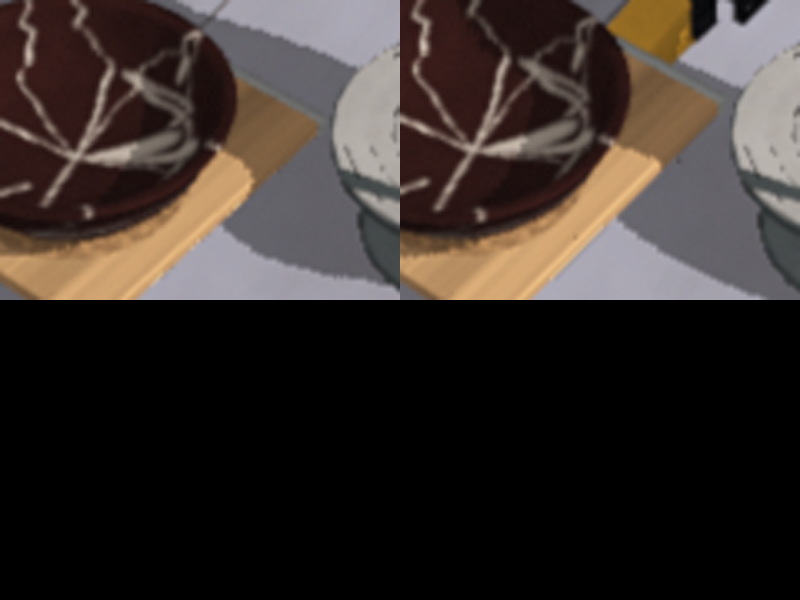

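The scene crops show the near free corner rising from crop (320,128) to (720,104). I cross-check the size of that rise in both cameras.

```bash
python3 - <<'E'
from bar import *
print(solve(np.array([.4672,.0127,.0116]),85.34,np.array([(86.4,168),(556,167.5)])))
S=[cv2.cvtColor(cv2.imread(f"pics/{n}.png"),cv2.COLOR_BGR2HSV) for n in("scene0","s1","s2","s7")]
for g in S:
    # wood edge: per column lower boundary & upper boundary of saturated wood near corner
    m=g[...,1].astype(float)
    out=[]
    for u in range(296,310,2):
        col=m[290:330,u]; k=np.nonzero(col>75)[0]; 
        f=lambda i,j:(i+(75-col[i])/(col[j]-col[i]))
        out.append((u,round(290+f(k.min()-1,k.min()),1) if k[0]>0 else None,round(290+f(k.max(),k.max()+1),1)))
    print(out)
for z in(0,.0192): print(proj("scene",[(.3777,.0895,.0225+z),(.3815,.1295,.0225+z*5/6),(.42,.0862,.0225+z)]).round(2).tolist())
E
```

```text
[4.72514796e-01 8.12935613e-02 4.31597712e-02 8.54953378e+01]
[(296, np.float64(298.6), np.float64(321.8)), (298, np.float64(299.8), np.float64(320.3)), (300, np.float64(300.8), np.float64(318.5)), (302, np.float64(302.2), np.float64(316.6)), (304, np.float64(303.1), np.float64(314.6)), (306, np.float64(304.0), np.float64(312.8)), (308, np.float64(305.4), np.float64(311.2))]
[(296, np.float64(298.6), np.float64(321.8)), (298, np.float64(299.8), np.float64(320.3)), (300, np.float64(300.8), np.float64(318.5)), (302, np.float64(302.2), np.float64(316.6)), (304, np.float64(303.1), np.float64(314.6)), (306, np.float64(304.1), np.float64(312.8)), (308, np.float64(305.4), np.float64(311.2))]
[(296, np.float64(295.5), np.float64(319.5)), (298, np.float64(296.6), np.float64(317.6)), (300, np.float64(297.6), np.float64(315.6)), (302, np.float64(298.6), np.float64(313.5)), (304, np.float64(299.8), np.float64(311.5)), (306, np.float64(300.8), np.float64(309.5)), (308, np.float64(302.1), np.float64(307.8))]
[(296, np.float64(293.2), np.float64(317.3)), (298, np.float64(294.1), np.float64(315.5)), (300, np.float64(295.1), np.float64(313.5)), (302, np.float64(296.1), np.float64(311.5)), (304, np.float64(297.4), np.float64(309.5)), (306, np.float64(298.5), np.float64(307.5)), (308, np.float64(299.6), np.float64(305.5))]
[[311.12, 305.66], [299.87, 316.47], [296.28, 297.4]]
[[311.05, 299.81], [299.71, 311.59], [296.06, 291.56]]
```

The three estimates of the rise (19.3 mm from the wrist camera, 18.7 from the scene camera, 19.4 from wedge travel) agree with the 19.2 mm needed for level. I release and retreat upward.

arm_command --moves '[0, 0, 0, 0, 0, 0, 0, 0, 0, 0, 0, 0, 0, 0, 0, 0, 0, 0, 0, 0, 0, 0, 0, 0, 0, 0, 0, 0, 0, 0, 0, 0, 0, 0, -0.5, 0, 0, 0, -1, 0, 0, 0, -1.5, 0, 0, 0, -1.5, 0]' --fingers 100

```text
time: 15.45
ee_pos: [0.4671, 0.0136, 0.0577]
eef_rot: [0.735, 0.678, -0.0, -0.0]
ft_force: [0.7, -0.1, 0.1]
width: 0.0868
grip_force: 0.0
```

arm_command --moves '[-0.5, 0, -2, 0, -1, 0, -2, 0, -1, 0, -2, 0, -2, 0, -2, 0, -2, 0, -2, 0, -2, 0, -2, 0, -2, 0, -2, 0, -2, 0, -2, 0, -1, 0, -1, 0, 0, 0, 0, 0, 0, 0, 0, 0, 0, 0, 0, 0]'

```text
time: 16.45
ee_pos: [0.456, -0.1196, 0.2255]
eef_rot: [0.735, 0.679, -0.0, -0.001]
ft_force: [0.6, 1.0, 0.6]
width: 0.0872
grip_force: 0.0
```

```bash
python3 - <<'E'
from h import *
s=r.camera("scene")[:,:,::-1];w=r.camera("wrist")[:,:,::-1];cv2.imwrite("pics/s8.png",s);cv2.imwrite("pics/w8.png",w);pose()
m=cv2.cvtColor(s,cv2.COLOR_BGR2HSV)[...,1].astype(float);o=[]
for u in range(296,310,2):
    c=m[285:330,u];k=np.nonzero(c>75)[0];i,j=k.min()-1,k.min();o.append(round(285+i+(75-c[i])/(c[j]-c[i]),1))
print(o)
p=np.zeros((600,800,3),np.uint8);p[:300,:400]=w[::1][:480].copy()[::1] if 0 else cv2.resize(w,(400,300));p[:300,400:]=cv2.resize(s[140:380,130:450],(400,300));p[300:,:400]=cv2.resize(r.camera("top")[100:300:1,100:500,::-1],(400,200)).repeat(1,0) if 0 else cv2.resize(r.camera("top")[60:360,90:490,::-1],(400,300))
cv2.imwrite("pics/v8.png",p)
E
```

```text
t 16.55 p [ 0.456  -0.1197  0.2254] yaw 85.49 zax [-0.002  0.001 -1.   ] F [0.23 0.92 0.1 ] w 0.0866 g 0.0
[np.float64(284.3), np.float64(284.3), np.float64(295.1), np.float64(296.1), np.float64(297.4), np.float64(298.5), np.float64(299.6)]
```

View pics/v8.png

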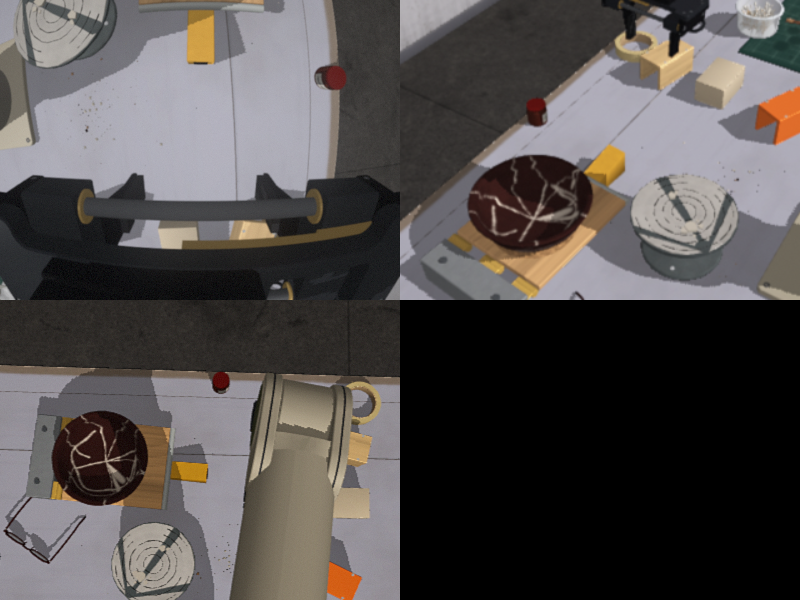

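The final view shows the wedge square under the middle of the bar and the board edge at the same pixels as before release. The bowl, box, tape roll and jar are in place, and the robot is clear.

```bash
python3 -c "
from bench import r
print(r.close_job())"
```

```text
the job is handed in; nothing more can be done
None
```

The wedge is under the middle of the steel bar and square to it, with the board level to within about 0.15° by my camera measurements. The bowl and bystanders are where they stood, and the job is handed in at about 17 s, with no verdict returned.

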